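# Clear the slideway and close the open topping well

## Robot

A 7-joint arm with a two-finger parallel gripper is mounted at the origin on the work surface. World frame = base frame: x ahead of the robot, y to its left, z up, the work surface at z = 0. Lengths are in m, angles in rad, forces in N, time in s.
With the tool pointing down it reaches from about 0.4 to 0.85 m from the base axis. Payload 10.4 kg.
Tool frame: the origin (TCP) lies midway between the tips of the shut fingers; the grasp point (between the pads) lies 19 mm behind it; z points along the fingers, x is the direction in which the jaws open and shut, and the axes are right-handed (so a half turn about z gives the same grasp; the last joint's range is limited). The gripper opens to 85 mm and grips with 20 to 120 N. Pads are 22 mm wide; open, the fingers measure 114 mm over their backs; the gripper's body (76 mm by 85 mm) begins 54 mm behind the grasp point. The pads swing forward as they close: fully open they stand 13 mm farther back than shut.
Start: joints at [1.298, 0.332, -0.065, 1.46, 0.022, 1.35, -0.088], TCP at [0.155, -0.606, 0.231] pointing down, gripper open.
Joint ranges: [-2.6, 2.6], [-0.5, 2.12], [-1.47, 1.34], [0.16, 2.42], [-1.27, 4.41], [0.06, 2.06], [-2.6, 2.6]. Speed limits (rad/s): [2.22, 2.22, 2.79, 2.79, 3.14, 3.14, 3.14].

## Interface

Orientations are given as a unit quaternion [x, y, z, w].
In Python, from workcell import telemetry, eyes, order gives the robot as it stands.
- The arm moves only by the tool servo_tool, never from a script. Its argument "deltas" is a list of rows, each a list of 3 entries, a list of its own where there are three numbers: the shift along the tool's x, y, z in cm, then the turn about the tool's z in rad, then the finger opening in cm, from 0 to 8.54. A call has 1 to 12 rows; each row shifts and turns the pose as measured when the row begins, along the tool's axes as they then stand; what a row does not reach is not made up. A row lasts 1/12 s, in which the tool goes at most 41.7 mm and 7.16 degrees, less where a joint would pass 70% of its speed; a pose out of reach is approached as far as the arm can. A call is refused whole if a number of a shift passes 4.17 or a number of a turn 0.125, either way. A call with a gripper value outside its range is refused whole. The fingers move at their own pace and stop on an object; "force" is the grip in N (left out, the last holds). Time passes only in rows, so rows that do not move let the fingers close. It gives the time, the measured TCP pose, the force and the opening at its end, in the units of the state.
- telemetry.get_obs(): the state, without advancing time (a new reading comes with each control period).
- eyes.camera(name): name is "scene" or "top" or "wrist"; returns (picture, depth): 400x640x3 uint8, blue, green, red; 400x640 float32, m along the optical axis (not along the pixel's ray), 0 where there is no reading.
- eyes.calibration(name): a dict with "fx", "fy", "cx", "cy" (pixels), "distortion" ([k1, k2, p1, p2, k3] as OpenCV has them; the pictures are not rectified), "rvec" (rotation vector, rad) and "tvec" (3), from world to camera coordinates, as OpenCV has them. Camera axes: x right, y down, z forward; pixel columns grow to the right and rows downward; lengths in m; the calibration is good to about 2 mm. A picture is of the moment at which its call begins: read the wrist's pose just before it. calibration takes no time and is no camera call; for the wrist camera it gives the pose at the moment of the call.
- order.hand_in(): hands the job in, once; it reports no verdict.
The state is a dict: "clock": time; "joint_pos": joint angles; "joint_velocities": joint speeds; "tau": joint torques, N m; "position": TCP position; "ee_rot": TCP orientation; "ft_force": force on the tool from outside, world axes, zero at the start; "torque": the same for the moment, N m; "grip_width": opening from 0.0 (shut) to 1.0 (fully open).
Only numpy, scipy, OpenCV 4.12 (cv2) and the standard library are available. Lean on these libraries where they do the work, as an engineer would, in place of code of your own. Each camera call takes 0.05 s, during which the arm holds its last target. There are 200 camera calls.

## Task

On the steel topping unit, lift the shaker tin that stands in the way and stand it upright on the round rubber coaster on the back ledge. Slide the loose flat cover along the deck to the open well at the other end, so that it drops into the recess and lies flat, square and flush. Leave the bottle, the carton and the jar where they are, do not let the shaker fall over, and let go of everything.

Things in the scene. Friction and masses are not known exactly. Their poses are not given: they have to be found in the camera images.
- cover_center (a point): Centre (half-way up) of the loose grey plastic cover: a flat plate 130 mm along its own x, 105 mm along its own y, 10 mm thick, 0.2 to 0.4 kg, no handle. It starts lying on the deck at the plain end, up to about 0.45 rad askew. It slides when pushed by its edges with 1 to 4 N. An askew cover can bind if forced against the fence: square it first, by a side edge.
- pocket (a point): Centre of the mouth of the open well's recess, at deck level, at either end of the unit. Recess 134 mm along x, 110 mm along y, 10 mm deep; its floor is a 12 mm wide rim round the deeper open well. x points away from the robot, y along the unit, z up. Its +x wall is in line with the fence, so a cover slid along the fence drops in. Seated, the cover's centre is 5 mm below this point.
- fence (a point): Point half-way along the fence, at deck height; same axes as the recess. The fence is the upright front face of the back ledge, 30 mm high, facing -x. Fixed level steel deck: 60 mm above the worktop, 200 mm from fence to front edge (-x), 290 mm to each side (y). Ledge: 120 mm deep (+x), 90 mm above the worktop. The recess and the plain end are centred 200 mm to either side.
- blank_top (a point): Centre of the plain end of the deck (200 x 180 mm, no well), at deck height; the cover starts on it.
- shaker_center (a point): Centre (45 mm above its base) of the upright aluminium shaker tin: a cylinder 52 mm in diameter, 90 mm high with a dark top, about 0.2 kg. It starts on the middle of the deck, in the cover's way.
- coaster_top (a point): Centre of the top face of the fixed round black rubber coaster, 80 mm in diameter, 4 mm thick, on the back ledge.
- syrup_center (a point): Centre (half-way up) of a bystander: an upright amber bottle 58 mm in diameter, 190 mm high, on the back ledge.
- carton_center (a point): Centre (70 mm above its base) of a bystander: an upright pale carton 56 x 56 mm, 140 mm high plus a 14 mm cap, on the back ledge.
- jar_center (a point): Centre (half-way up) of a bystander: a small lidded amber jar 48 mm in diameter, 65 mm high, on the front strip of the deck, 18 mm or more clear of the path of a cover slid along the fence.
There are look-alikes about, which are no part of the job. What is shaped like the part that bears shaker_center but green is not meant. Of the things that look like the part that bears cover_center, the smaller one is meant.

How it is judged:
At the end, for the whole second after the job is handed in: The cover lies in the recess: centre 3.5 to 7 mm below the deck top (flush), within 7 mm of the recess's centre, tilted under 0.03 rad and square within 0.06 rad. The shaker stands upright (within 0.06 rad) on the coaster, centre within 16 mm of the coaster's centre (z of cover_center in the frame of pocket between -0.007 and -0.0035 m and horizontal distance between cover_center and pocket below 0.007 m and angle between cover_center's own z axis and vertical below 0.03 rad and angle between the x axis of cover_center and the x axis of pocket, either way round below 0.06 rad and horizontal distance between shaker_center and coaster_top below 0.016 m and z of shaker_center in the frame of coaster_top between 0.041 and 0.049 m and angle between shaker_center's own z axis and vertical below 0.06 rad); the robot touches nothing.
It fails at once if the shaker tin falls over (angle between shaker_center's own z axis and vertical above 0.6 rad).
It fails at once if the bottle is moved or tipped (distance of syrup_center from where it was at the start of the episode above 0.02 m or angle between syrup_center's own z axis and vertical above 0.3 rad).
It fails at once if the carton is moved or tipped (distance of carton_center from where it was at the start of the episode above 0.02 m or angle between carton_center's own z axis and vertical above 0.3 rad).
It fails at once if the jar is moved or tipped (distance of jar_center from where it was at the start of the episode above 0.02 m or angle between jar_center's own z axis and vertical above 0.3 rad).
It also fails if it takes over 72 s, if anything falls off the work surface, if the arm or the gripper's body presses on something with over 40 N, if the wrist force passes 120 N, or if a joint passes its speed limit or range.

## Working session

There is one attempt and no reset: what is moved stays moved. The work goes in short steps, Python scripts to look and compute and a tool call to move; the robot and the scene stay as the last step left them, time stands still between calls to the robot, and variables do not carry over. Pictures are saved under pics/ and viewed, about 8 in all and at most 12, crops included, and the job is handed in when it is done.

Besides the shell and the picture viewer there is one more tool, called after "Request:" as name(argument=value, ...), one argument or row to a line, values as JSON. servo_tool: Moves the arm, as the interface text tells. Its arguments: {"type":"object","properties":{"deltas":{"type":"array"},"force":{"type":"number"}},"required":["deltas"]}

```bash
mkdir -p pics; cat > h.py <<'E'
import numpy as np, cv2
from workcell import telemetry, eyes, order
def ray(cal,uv):
    K=np.array([[cal['fx'],0,cal['cx']],[0,cal['fy'],cal['cy']],[0,0,1.]])
    p=cv2.undistortPoints(np.array(uv,float).reshape(-1,1,2),K,np.array(cal['distortion'],float)).reshape(-1,2)
    R=cv2.Rodrigues(np.array(cal['rvec'],float))[0];t=np.array(cal['tvec'],float).ravel()
    d=np.c_[p,np.ones(len(p))]@R
    return -R.T@t,d
def onplane(cal,uv,z):
    o,d=ray(cal,uv); return o+d*((z-o[2])/d[:,2])[:,None]
def cloud(cal,dep):
    h,w=dep.shape; vv,uu=np.mgrid[:h,:w]
    o,d=ray(cal,np.c_[uu.ravel(),vv.ravel()])
    return (o+d*dep.reshape(-1,1)).reshape(h,w,3)
def st():
    s=telemetry.get_obs(); print('t',round(s['clock'],2),'p',np.round(s['position'],4),'q',np.round(s['ee_rot'],4),'F',np.round(s['ft_force'],1),'g',round(s['grip_width'],3)); return s
E
python3 - <<'E'
from h import *
st()
for n in('scene','top'):
    c=eyes.calibration(n); im,d=eyes.camera(n); cv2.imwrite(f'pics/{n}0.png',im); np.savez(f'{n}0.npz',im=im,d=d)
    print(n,ray(c,[[320,200]])[0])
E
```

```text
t 0.0 p [ 0.1544 -0.6052  0.2305] q [ 7.897e-01 -6.135e-01 -6.000e-04 -4.000e-04] F [-0.2  0.6  0.1] g 1.001
scene [ 1.30575864 -0.25806513  0.69282855]
top [ 0.35531751 -0.12232003  1.20597404]
```

View pics/top0.png

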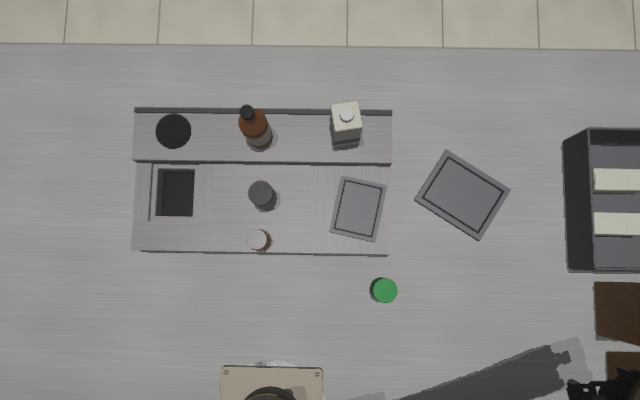

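View pics/scene0.png

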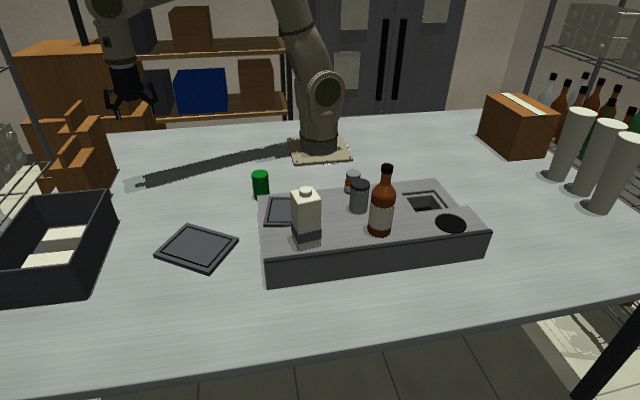

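The top view shows the coaster at (173,131), open well at (175,193), shaker about (262,194), jar (258,239), cover (358,208), bottle (255,125) and carton (346,123). The large plate at (462,195) and the green tin are the look-alikes.

```bash
python3 - <<'E'
from h import *
z=np.load('top0.npz'); im,d=z['im'],z['d']; c=eyes.calibration('top'); P=cloud(c,d)
for n,uv in dict(deck=(300,220),ledge=(300,140),rim=(153,190),well=(175,193),cover=(358,208),coaster=(173,131),shaker=(261,187),jar=(258,238)).items(): print(n,np.round(P[uv[1],uv[0]],4))
def blob(n,m,x0,x1,y0,y1,zz):
    k=np.zeros_like(m,np.uint8); k[y0:y1,x0:x1]=m[y0:y1,x0:x1]
    cs,_=cv2.findContours(k,cv2.RETR_EXTERNAL,cv2.CHAIN_APPROX_NONE); a=max(cs,key=cv2.contourArea)
    w=onplane(c,a.reshape(-1,2),zz)[:,:2].astype(np.float32)
    print(n,cv2.contourArea(a),'circ',np.round(cv2.minEnclosingCircle(w),4) if 0 else cv2.minEnclosingCircle(w),'rect',cv2.minAreaRect(w))
g=im.max(2)
Z=P[:,:,2]
blob('coaster',g<60,150,197,105,155,.094)
blob('well',g<50,150,200,165,222,.05)
blob('shakertop',(Z>.13)&(Z<.16),240,285,170,220,.15)
blob('jar',(Z>.1)&(Z<.14),240,280,222,260,.125)
blob('coverZ',(Z>.0655),320,395,170,250,.07)
blob('covercol',g<105,320,395,170,250,.07)
blob('carton',(Z>.2),325,365,95,155,.23)
blob('bottle',(Z>.13),235,280,95,155,.2)
blob('unit ledge',(Z>.08),125,400,100,170,.09)
blob('unit',(Z>.045),125,400,100,262,.06)
np.set_printoptions(linewidth=250)
print(g[155:172,215]); print(g[193,130:215]); print(g[156:230,175])
big=cv2.resize(im[90:265,125:400],None,fx=2.9,fy=2.9,interpolation=cv2.INTER_CUBIC); cv2.imwrite('pics/c1.png',big)
E
```

```text
deck [ 0.444  -0.0609  0.062 ]
ledge [ 0.6199 -0.0581  0.0907]
rim [0.5073 0.2773 0.0514]
well [0.5064 0.2385 0.0112]
cover [ 0.4724 -0.1895  0.0698]
coaster [0.6354 0.2261 0.0935]
shaker [0.5051 0.0178 0.1461]
jar [0.3996 0.0233 0.1241]
coaster 889.5 circ ((0.6354751586914062, 0.22607944905757904), 0.03957682102918625) rect ((0.6355255842208862, 0.22601854801177979), (0.07877662032842636, 0.0753880962729454), 46.7398567199707)
well 913.5 circ ((0.5009722113609314, 0.22251398861408234), 0.060614243149757385) rect ((0.5016675591468811, 0.22193191945552826), (0.1015620306134224, 0.07090749591588974), 0.589670717716217)
shakertop 479.5 circ ((0.49298107624053955, 0.018003622069954872), 0.027265148237347603) rect ((0.49217545986175537, 0.018578484654426575), (0.052819374948740005, 0.05099036544561386), 28.022634506225586)
jar 312.5 circ ((0.39790889620780945, 0.025322260335087776), 0.023338446393609047) rect ((0.3976558744907379, 0.026574209332466125), (0.043522320687770844, 0.04163454473018646), 57.78765869140625)
coverZ 2657.0 circ ((0.4730490446090698, -0.18809685111045837), 0.0820702
[... 1124 characters left out ...]
3 144 146 117  73  58  63 132 147 147 147 145 146 147 149]
[153 153 154 154 145 137 138 138 137 137 137 137 139 141 140 140 138 138 139 112  67 100 133 141 138 137 103  58  55  55  55  55  45  40  44  47  45  47  48  48  48  48  47  48  48  48  49  48  49  48  50  49  49  49  49  50  50  50  50  50  52  50
  50  83 134 145 145 145 145 145 146 143 144 145 146 145 146 147 148 148 146 146 147 148 147]
[143 139 141 142  93  57  56  60  79 131 142 143 115  72  55  50  39  43  46  47  47  47  47  47  48  45  47  47  47  47  48  47  49  49  48  47  49  48  48  47  48  49  47  47  49  49  49  49  48  49  49  49  48  49  51  50  50  51  50  50 110 138
 143 144 144 144 144 146 142 142 141 142 145 144]
```

View pics/c1.png

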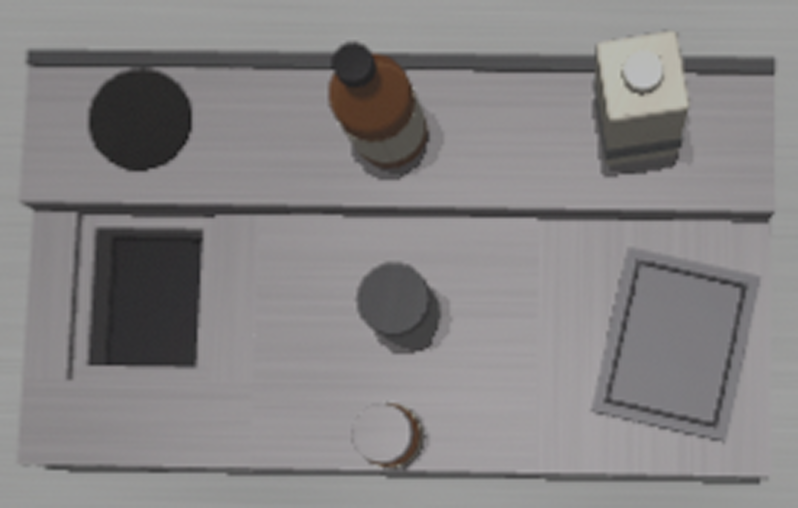

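```bash
python3 - <<'E'
from h import *
z=np.load('top0.npz'); im=z['im']; c=eyes.calibration('top'); g=im.max(2).astype(float)
def cross(v,lo,rising):  # subpixel crossing of 105
    for i in range(len(v)-1):
        a,b=v[i],v[i+1]
        if (b-a)*(1 if rising else -1)>0 and min(a,b)<=103<=max(a,b): return lo+i+(103-a)/(b-a)
top,bot=[],[]
for u in list(range(205,235))+list(range(285,320))+list(range(350,385)):
    a=cross(g[154:172,u],154,False)
    if a is None: continue
    b=cross(g[int(a)+1:174,u],int(a)+1,True)
    top.append((u,a)); 
    if b: bot.append((u,b))
for n,p,zz in(('ledge edge',top,.09),('fence base',bot,.06)):
    w=onplane(c,p,zz); k=np.polyfit(w[:,1],w[:,0],1); print(n,k,'x at y=.03',np.polyval(k,.03),np.std(w[:,0]-np.polyval(k,w[:,1])))
# unit ends along ledge and deck
for v,zz in((140,.09),(150,.09),(200,.06),(230,.06)):
    print(v,[int(x) for x in g[v,125:142]],[int(x) for x in g[v,382:398]])
# recess wall line +y: darkest column
r=[]
for v in range(172,215):
    s=160-g[v,143:156]; s[s<25]=0; r.append((np.sum(s*np.arange(143,156))/s.sum(),v))
w=onplane(c,r,.058); print('recess +y wall',np.polyfit(w[:,0],w[:,1],1),w[[0,20,-1]])
# well opening -y edge, top edge of opening at z .05
r=[(185+cross(g[v,185:200],0,True),v) for v in range(178,210)]; w=onplane(c,r,.05); print('opening -y',np.polyfit(w[:,0],w[:,1],1),w[:,1].mean())
r=[(u,205+cross(g[205:222,u],0,True)) for u in range(162,190)]; w=onplane(c,r,.05); print('opening -x',w[:,0].mean(),np.polyfit(w[:,1],w[:,0],1))
E
```

```text
ledge edge [-0.00264954  0.57124056] x at y=.03 0.5711610696631749 0.00017142478639462847
fence base [-0.00208592  0.56982569] x at y=.03 0.5697631086418549 0.000597536772913642
140 [149, 149, 149, 149, 149, 149, 149, 144, 138, 136, 136, 136, 137, 137, 137, 137, 137] [142, 142, 141, 143, 142, 142, 142, 142, 142, 142, 149, 151, 150, 151, 150, 150]
150 [149, 150, 150, 150, 150, 150, 149, 143, 139, 139, 139, 139, 139, 140, 140, 139, 139] [146, 146, 146, 145, 145, 145, 146, 145, 146, 146, 149, 151, 152, 151, 151, 152]
200 [155, 154, 154, 154, 155, 154, 155, 155, 151, 142, 139, 139, 138, 139, 139, 137, 139] [124, 124, 146, 155, 156, 155, 155, 155, 154, 153, 152, 153, 153, 153, 152, 153]
230 [155, 155, 154, 154, 155, 154, 149, 141, 136, 137, 136, 135, 136, 136, 137, 137, 137] [155, 155, 154, 154, 156, 155, 155, 156, 157, 157, 157, 157, 156, 156, 157, 156]
recess +y wall [0.04198209 0.25887328] [[0.54779703 0.28102054 0.058     ]
 [0.50174497 0.28091109 0.058     ]
 [0.45172264 0.27614576 0.058     ]]
opening -y [0.00207273 0.18374951] 0.18478809860238382
opening -x 0.4490776500429718 [0.00077469 0.44890512]
```

Request:
servo_tool(
  deltas=[
    [[0,0,-4],0,8.54],
    [[-2.5,-3,-3],0.1,8.54],
    [[-3,-2.5,0],0.1,8.54],
    [[-3.5,-2,0],0.05,8.54],
    [[-3.5,-2,0],0,8.54],
    [[-3.5,-2,0],0,8.54],
    [[-3.5,-2,0],0,8.54],
    [[-3.5,-2,0],0,8.54],
    [[-3.5,-2,0],0,8.54],
    [[-3.5,-2,0],0,8.54],
    [[-3.5,-2,0],0,8.54],
    [[-3.5,-2,0],0,8.54],
  ],
)

```text
clock: 1.1
position: [0.3767, -0.2215, 0.2961]
ee_rot: [-0.697, 0.717, 0.005, -0.001]
ft_force: [0.9, -0.4, -0.5]
grip_width: 1.002
```

Request:
servo_tool(
  deltas=[
    [[-4,-2,0],0,8.54],
    [[-4,-2,0],0,8.54],
    [[-4,-2,0],0,8.54],
    [[-4,-2,0],0,8.54],
    [[-4,-2,0],0,8.54],
    [[-2.5,-1,2],0,8.54],
    [[-0.5,0,2],-0.02,8.54],
    [[0,0,2],0,8.54],
    [[0,0,0],0,8.54],
  ],
)

```text
clock: 1.85
position: [0.4855, 0.0066, 0.2348]
ee_rot: [0.71, -0.705, -0.005, -0.001]
ft_force: [-0.9, 0.2, -0.5]
grip_width: 1.002
```

```bash
python3 - <<'E'
from h import *
st(); c=eyes.calibration('wrist'); im,d=eyes.camera('wrist'); cv2.imwrite('pics/w1.png',im); P=cloud(c,d)
m=(P[:,:,2]>.14)&(P[:,:,2]<.16)&(abs(P[:,:,0]-.493)<.06)&(abs(P[:,:,1]-.018)<.06)
w=P[m]; print(len(w), w[:,:2].min(0),w[:,:2].max(0), (w.min(0)+w.max(0))/2, cv2.minEnclosingCircle(w[:,:2].astype(np.float32)))
E
```

```text
t 1.85 p [0.4855 0.0066 0.2348] q [ 0.7097 -0.7045 -0.0047 -0.0014] F [-0.9  0.2 -0.5] g 1.002
3200 [ 0.46707376 -0.0057752 ] [0.51908741 0.04529176] [0.49308058 0.01975828 0.14665805] ((0.4928789436817169, 0.01981048285961151), 0.026295365765690804)
```

View pics/w1.png

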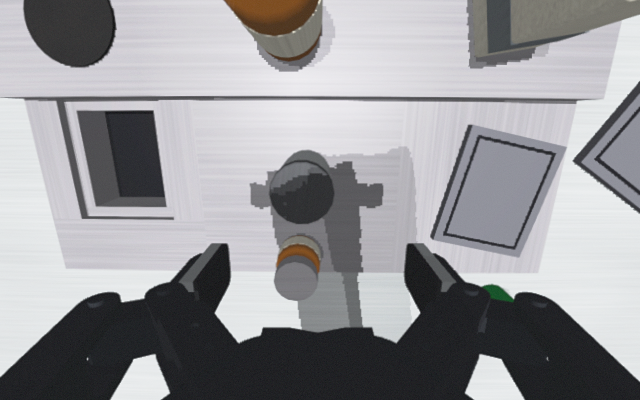

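Wrist view: shaker at (302,190), jar at (297,265) nearer the robot, recess upper-left; the shaker is at (0.493, 0.0195). Descending.

Request:
servo_tool(
  deltas=[
    [[-0.65,-0.4,1.5],0,8.54],
    [[-0.65,-0.4,2.5],0,8.54],
    [[0,0,3],0,8.54],
    [[0,0,3],0,8.54],
    [[0,0,2],0,8.54],
    [[0,0,1],0,8.54],
    [[0,0,0],0,8.54],
  ],
)

```text
clock: 2.48
position: [0.4995, 0.0155, 0.1114]
ee_rot: [-0.706, 0.708, -0.001, 0.005]
ft_force: [-0.5, -0.2, -0.4]
grip_width: 0.999
```

Request:
servo_tool(
  force=35,
  deltas=[
    [[-0.4,0.5,0.8],0,8.54],
    [[0,0.1,0.3],0,8.0],
    [[0,0,0],0,6],
    [[0,0,0],0,4],
    [[0,0,0],0,4],
    [[0,0,0],0,4],
    [[0,0,0],0,4],
    [[0,0,0],0,4],
  ],
)

```text
clock: 3.15
position: [0.4965, 0.0186, 0.1059]
ee_rot: [-0.705, 0.709, -0.005, 0.007]
ft_force: [0.7, 1.1, -2.7]
grip_width: 0.599
```

Request:
servo_tool(
  deltas=[
    [[0,0,-1],0,4],
    [[0,0,-2],0,4],
    [[0,0,-2.5],0,4],
    [[0,0,-2.5],0,4],
    [[-2,0,-1],0,4],
    [[-3,0,0],0,4],
    [[-3.5,0,0],0,4],
    [[-3.5,0,0],0,4],
    [[-3.5,0,0],0,4],
    [[-3,0,0],0,4],
    [[-2,0,0],0,4],
    [[0,0,0],0,4],
  ],
)

```text
clock: 4.15
position: [0.4961, 0.2302, 0.2097]
ee_rot: [-0.702, 0.712, -0.005, 0.008]
ft_force: [0.2, -0.2, -1.8]
grip_width: 0.603
```

Request:
servo_tool(
  deltas=[
    [[0,-2,0],0,4],
    [[0,-3,0],0,4],
    [[0,-3,0],-0.015,4],
    [[0,-3,0],0,4],
    [[0,-2,1],0,4],
    [[0,-1,1],0,4],
    [[0,0,1],0,4],
    [[0,0,0.5],0,4],
    [[0,0,0],0,4],
  ],
)

```text
clock: 4.9
position: [0.6418, 0.2277, 0.1799]
ee_rot: [0.709, -0.705, 0.006, -0.007]
ft_force: [0.0, 0.1, -1.9]
grip_width: 0.601
```

```bash
python3 - <<'E'
from h import *
s=st()
from scipy.spatial.transform import Rotation as R
print(R.from_quat(s['ee_rot']).as_matrix().round(3))
c=eyes.calibration('wrist'); im,d=eyes.camera('wrist'); P=cloud(c,d); cv2.imwrite('pics/w2.png',im)
for zl,zh in((.16,.3),(.088,.1)):
    m=(P[:,:,2]>zl)&(P[:,:,2]<zh)&(abs(P[:,:,0]-.635)<.05)&(abs(P[:,:,1]-.226)<.05)&(im.max(2)<90); w=P[m]; print(len(w),w.min(0),w.max(0),(w.min(0)+w.max(0))/2)
E
```

```text
t 4.9 p [0.6418 0.2277 0.1799] q [ 0.7089 -0.7052  0.006  -0.0074] F [ 0.   0.1 -1.9] g 0.601
[[ 0.005 -1.     0.019]
 [-1.    -0.005  0.002]
 [-0.002 -0.019 -1.   ]]
44072 [0.62573164 0.17600003 0.16456028] [0.66516915 0.27599998 0.28445849] [0.6454504  0.226      0.22450938]
3062 [0.60493883 0.17602178 0.08881692] [0.67562871 0.27513131 0.09764177] [0.64028377 0.22557655 0.09322935]
```

View pics/w2.png

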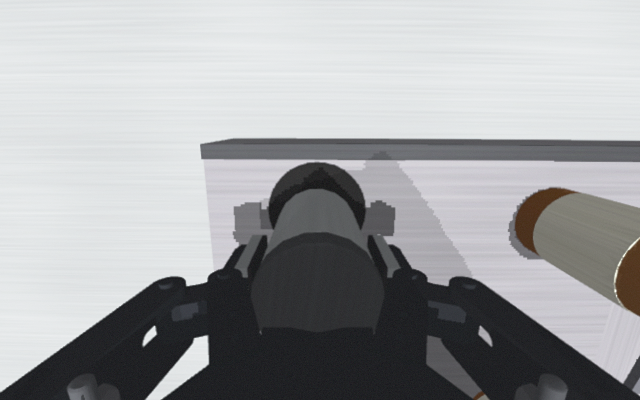

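Wrist view: shaker (318,280) held straight over the coaster (318,190). Lowering 39 mm and correcting by 3 mm.

Request:
servo_tool(
  deltas=[
    [[0.15,0.3,1],0,4],
    [[0,0.1,1],0,4],
    [[0,0,0.8],0,4],
    [[0,0,0.5],0,4],
    [[0,0,0],0,4],
  ],
)

```text
clock: 5.37
position: [0.636, 0.2265, 0.1469]
ee_rot: [0.71, -0.705, 0.007, -0.008]
ft_force: [-0.2, -0.4, -1.5]
grip_width: 0.6
```

Request:
servo_tool(
  deltas=[
    [[0,-0.2,0.4],0,4],
    [[0,0,0.3],0,4],
    [[0,0,0],0,4],
  ],
)

```text
clock: 5.62
position: [0.6383, 0.2266, 0.1393]
ee_rot: [0.71, -0.704, 0.007, -0.008]
ft_force: [0.1, 0.6, -1.7]
grip_width: 0.6
```

Request:
servo_tool(
  deltas=[
    [[0,0,0.15],0,4],
    [[0,0,0.1],0,4],
    [[0,0,0],0,4],
  ],
)

```text
clock: 5.87
position: [0.6393, 0.227, 0.139]
ee_rot: [0.71, -0.705, 0.008, -0.009]
ft_force: [-0.4, 0.1, -2.7]
grip_width: 0.6
```

Request:
servo_tool(
  deltas=[
    [[0,0,0.2],0,4],
    [[0,0,0.2],0,4],
    [[0,0,0],0,4],
  ],
)

```text
clock: 6.12
position: [0.641, 0.2277, 0.139]
ee_rot: [0.709, -0.705, 0.009, -0.011]
ft_force: [0.2, 0.3, -1.5]
grip_width: 0.6
```

```bash
python3 - <<'E'
from h import *
st(); c=eyes.calibration('scene'); im,d=eyes.camera('scene'); P=cloud(c,d)
cv2.imwrite('pics/s2.png',cv2.resize(im[140:260,380:540],None,fx=5,fy=5,interpolation=cv2.INTER_CUBIC))
E
```

```text
t 6.12 p [0.641  0.2277 0.139 ] q [ 0.7094 -0.7046  0.0094 -0.0113] F [ 0.2  0.3 -1.5] g 0.6
```

View pics/s2.png

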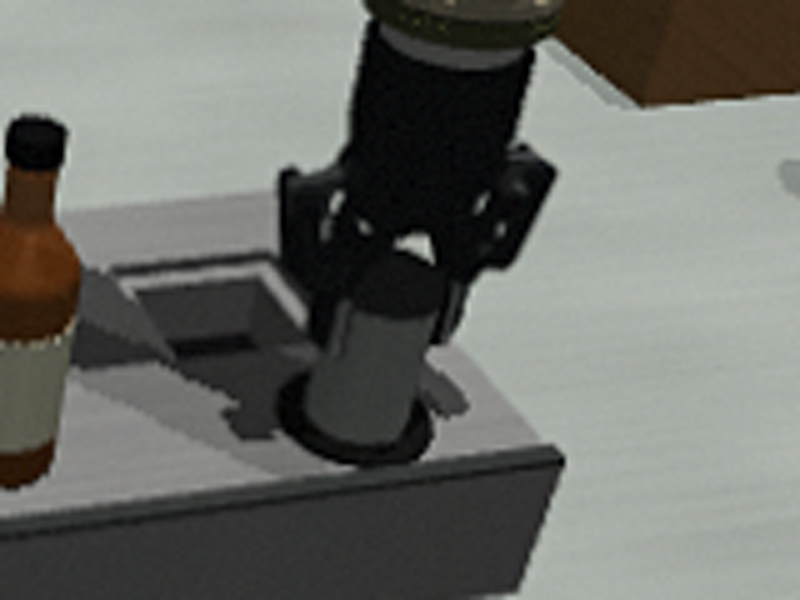

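Crop of scene: shaker (365,370) stands in the middle of the coaster (355,420). z stopped falling, so it is down; release.

Request:
servo_tool(
  deltas=[
    [[0,0,0],0,5.4],
    [[0,0,0],0,6],
    [[0,0,0],0,7],
    [[0,0,0],0,8.54],
    [[0,0,0],0,8.54],
    [[0,0,0],0,8.54],
    [[0,0,-1.5],0,8.54],
    [[0,0,-2.5],0,8.54],
    [[0,0,-3],0,8.54],
    [[0,0,-3],0,8.54],
    [[0,0,-3],0,8.54],
  ],
)

```text
clock: 7.08
position: [0.6345, 0.2258, 0.2693]
ee_rot: [0.71, -0.704, 0.006, -0.007]
ft_force: [0.5, 0.5, -0.6]
grip_width: 1.001
```

```bash
python3 - <<'E'
from h import *
st(); c=eyes.calibration('wrist'); im,d=eyes.camera('wrist'); P=cloud(c,d)
m=(P[:,:,2]>.17)&(P[:,:,2]<.195)&(abs(P[:,:,0]-.635)<.05)&(abs(P[:,:,1]-.226)<.05)
w=P[m]; print(len(w),w.min(0),w.max(0),(w.min(0)+w.max(0))/2,np.median(w[:,2]))
c=eyes.calibration('top'); im,d=eyes.camera('top'); P=cloud(c,d)
E
```

```text
t 7.08 p [0.6345 0.2258 0.2693] q [ 0.7098 -0.7043  0.0064 -0.0067] F [ 0.5  0.5 -0.6] g 1.001
3171 [0.61188953 0.20184645 0.17331003] [0.66412666 0.25333017 0.18666178] [0.6380081  0.22758831 0.17998591] 0.18451126722557634
```

Request:
servo_tool(
  deltas=[
    [[0,4,-1],0,6],
    [[0,4,-1],0,6],
    [[1,4,0],0,6],
    [[3.5,2,0],0,6],
    [[4,2,0],0,6],
    [[4,2,0],0,6],
    [[4,2,0],0,6],
    [[4,2,0],0,6],
    [[4,2,0],0,6],
    [[4,1.5,0],0,6],
    [[4,1,0],0,6],
    [[4,1,2],0,6],
  ],
)

```text
clock: 8.18
position: [0.3643, -0.119, 0.2723]
ee_rot: [0.715, -0.699, 0.012, -0.014]
ft_force: [2.0, -1.3, 1.3]
grip_width: 0.703
```

Request:
servo_tool(
  deltas=[
    [[2.5,0,3],0.02,6],
    [[2.5,0,3],0,6],
    [[1,0,3],0,6],
    [[0,0,3],0,6],
    [[0,0,3],0,6],
    [[0,0,0],0,6],
  ],
)

```text
clock: 8.68
position: [0.3682, -0.1896, 0.1206]
ee_rot: [-0.704, 0.71, -0.017, 0.015]
ft_force: [-1.4, -0.2, -0.7]
grip_width: 0.702
```

```bash
cat >> h.py <<'E'
def cover(n='top'):
    c=eyes.calibration(n); im,d=eyes.camera(n); P=cloud(c,d)
    return im,d,P,c
E
python3 - <<'E'
from h import *
from scipy.spatial.transform import Rotation as R
s=st(); print(R.from_quat(s['ee_rot']).as_matrix().round(3))
im,d,P,c=cover('wrist')
Z=P[:,:,2]; m=(Z>.066)&(Z<.078)&(P[:,:,0]<.566)&(P[:,:,1]<-.08)&(P[:,:,1]>-.3)
w=P[m][:,:2].astype(np.float32); print(len(w),cv2.minAreaRect(w))
cv2.imwrite('pics/w3.png',im)
E
```

```text
t 8.68 p [ 0.3682 -0.1896  0.1206] q [-0.704   0.7099 -0.0172  0.0145] F [-1.4 -0.2 -0.7] g 0.702
[[-0.008 -0.999  0.045]
 [-1.     0.008 -0.004]
 [ 0.004 -0.045 -0.999]]
27675 ((0.4023909270763397, -0.18189206719398499), (0.11824274063110352, 0.21512740850448608), 85.97612762451172)
```

View pics/w3.png

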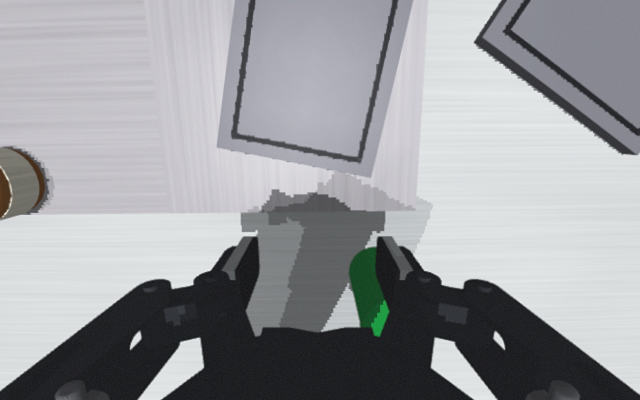

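Wrist view: near edge of the cover runs from (218,147) to (372,177), in front of the fingers (cols 240 to 395); the green look-alike at (370,290) is behind and lower. Lowering to deck level.

Request:
servo_tool(
  deltas=[
    [[-0.4,0.2,2.5],0,6],
    [[-0.2,0.2,1.8],0,6],
    [[0,0,0.8],0,6],
    [[0,0,0],0,6],
  ],
)

```text
clock: 9.07
position: [0.3733, -0.1854, 0.0796]
ee_rot: [-0.705, 0.709, -0.024, 0.016]
ft_force: [-0.7, 0.5, 0.1]
grip_width: 0.7
```

Request:
servo_tool(
  deltas=[
    [[0,0,1],0,6],
    [[0,0,0.6],0,6],
    [[0,0,0.1],0,6],
    [[0,0,0],0,6],
  ],
)

```text
clock: 9.4
position: [0.378, -0.1871, 0.0666]
ee_rot: [-0.705, 0.709, -0.027, 0.017]
ft_force: [-0.5, 0.2, 0.1]
grip_width: 0.702
```

```bash
python3 - <<'E'
from h import *
s=st(); print(np.round(s['joint_pos'],3))
c=eyes.calibration('top'); print('green',onplane(c,[[384,290]],.09))
E
```

```text
t 9.4 p [ 0.378  -0.1871  0.0666] q [-0.7049  0.7085 -0.0273  0.0172] F [-0.5  0.2  0.1] g 0.702
[ 0.767  0.04  -0.411  2.185  0.01   0.855 -1.225]
green [[ 0.29539912 -0.24546066  0.09      ]]
```

Request:
servo_tool(
  deltas=[
    [[0,0,0.6],0,6],
    [[0,0,0.1],0,6],
    [[0,-1,0.05],0,6],
    [[0,-1,0.05],0,6],
    [[0,-0.5,0],0,6],
    [[0,0,0],0,6],
  ],
)

```text
clock: 9.9
position: [0.406, -0.1882, 0.0603]
ee_rot: [-0.704, 0.709, -0.028, 0.017]
ft_force: [-1.5, -0.9, -0.6]
grip_width: 0.702
```

```bash
cat >> h.py <<'E'
def rect():
    im,d,P,c=cover('top')
    g=im.max(2); m=(P[:,:,2]>.0655)&(P[:,:,2]<.076)&(P[:,:,0]<.568)&(P[:,:,0]>.38)&(P[:,:,1]<.0)
    m=cv2.morphologyEx(m.astype(np.uint8),cv2.MORPH_OPEN,np.ones((3,3)))
    cs,_=cv2.findContours(m,cv2.RETR_EXTERNAL,cv2.CHAIN_APPROX_NONE); a=max(cs,key=cv2.contourArea)
    w=onplane(c,a.reshape(-1,2),.07)[:,:2].astype(np.float32); r=cv2.minAreaRect(w); print('cover',cv2.contourArea(a),r,cv2.boxPoints(r).round(4).tolist())
    cv2.imwrite('pics/top_last.png',cv2.resize(im[90:300,125:440],None,fx=2.5,fy=2.5))
E
python3 -c "
from h import *
st();rect()"
```

```text
t 9.9 p [ 0.406  -0.1882  0.0603] q [-0.7044  0.709  -0.0275  0.0168] F [-1.5 -0.9 -0.6] g 0.702
cover 1746.0 ((0.4871539771556854, -0.1840260624885559), (0.10469772666692734, 0.12976770102977753), 82.85356903076172) [[0.4162999987602234, -0.22789999842643738], [0.5450000166893005, -0.24400000274181366], [0.5580000281333923, -0.14020000398159027], [0.4293000102043152, -0.12399999797344208]]
```

Request:
servo_tool(
  deltas=[
    [[0,-0.6,0.02],0,6],
    [[0,-0.5,0.03],0,6],
    [[0,-0.3,0.02],0,6],
    [[0,0,0],0,6],
  ],
)

```text
clock: 10.28
position: [0.4204, -0.1885, 0.0602]
ee_rot: [-0.704, 0.709, -0.027, 0.016]
ft_force: [-1.4, -0.9, -0.6]
grip_width: 0.7
```

```bash
python3 -c "
from h import *
st();rect()"
```

```text
t 10.28 p [ 0.4204 -0.1885  0.0602] q [-0.7042  0.7093 -0.027   0.0164] F [-1.4 -0.9 -0.6] g 0.7
cover 1573.0 ((0.49857303500175476, -0.179616779088974), (0.10494185239076614, 0.1296834498643875), 87.39330291748047) [[0.43140000104904175, -0.22910000383853912], [0.5609999895095825, -0.23499999940395355], [0.5656999945640564, -0.13009999692440033], [0.43619999289512634, -0.12430000305175781]]
```

Request:
servo_tool(
  deltas=[
    [[0,-0.35,0.02],0,6],
    [[0,-0.25,0.02],0,6],
    [[0,-0.1,0],0,6],
    [[0,0,0],0,6],
  ],
)

```text
clock: 10.67
position: [0.4274, -0.1888, 0.0602]
ee_rot: [-0.704, 0.709, -0.027, 0.016]
ft_force: [-2.2, -0.9, 0.3]
grip_width: 0.703
```

```bash
python3 -c "
from h import *
st();rect()"
```

```text
t 10.67 p [ 0.4274 -0.1888  0.0602] q [-0.7041  0.7094 -0.0268  0.0161] F [-2.2 -0.9  0.3] g 0.703
cover 1463.5 ((0.5050881505012512, -0.17732371389865875), (0.12375269085168839, 0.10545044392347336), 0.9467594027519226) [[0.4422999918460846, -0.12559999525547028], [0.4440999925136566, -0.23109999299049377], [0.567799985408783, -0.2290000021457672], [0.566100001335144, -0.12359999865293503]]
```

Request:
servo_tool(
  deltas=[
    [[0,-0.2,0.02],0,6],
    [[0,-0.1,0],0,6],
    [[0,0,0],0,6],
  ],
)

```text
clock: 10.97
position: [0.43, -0.1887, 0.0601]
ee_rot: [-0.704, 0.709, -0.027, 0.016]
ft_force: [-2.4, -1.0, 1.2]
grip_width: 0.705
```

```bash
python3 -c "
from h import *
st();rect()"
```

```text
t 10.97 p [ 0.43   -0.1887  0.0601] q [-0.7042  0.7094 -0.0265  0.0158] F [-2.4 -1.   1.2] g 0.705
cover 1380.0 ((0.5073031783103943, -0.1772589534521103), (0.11932118982076645, 0.1053965762257576), 0.9466739296913147) [[0.44679999351501465, -0.12559999525547028], [0.44850000739097595, -0.23090000450611115], [0.567799985408783, -0.2290000021457672], [0.566100001335144, -0.12359999865293503]]
```

View pics/top_last.png

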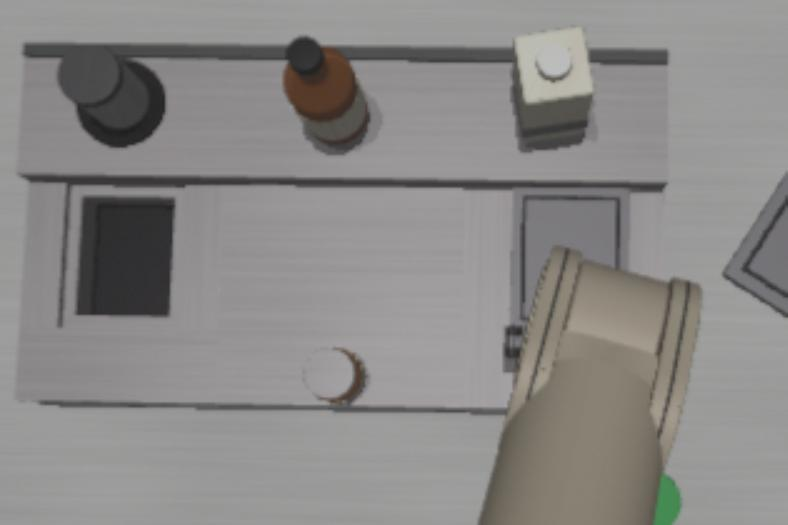

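Top view: cover (565,270 in crop) is square and lies against the fence; shaker stands on coaster, bystanders unmoved. Now back off, lift and turn a quarter.

Request:
servo_tool(
  deltas=[
    [[0,1.5,0],0,6],
    [[0,0.5,-2],-0.05,6],
    [[0,0,-3],-0.12,6],
    [[0,0,-3],-0.125,6],
    [[0,0,-2],-0.125,6],
    [[0,0,0],-0.125,6],
    [[0,0,0],-0.125,6],
    [[0,0,0],-0.125,6],
    [[0,0,0],-0.125,6],
    [[0,0,0],-0.125,6],
    [[0,0,0],-0.125,6],
    [[0,0,0],-0.125,6],
  ],
)

```text
clock: 12.02
position: [0.4088, -0.1848, 0.167]
ee_rot: [0.99, -0.138, 0.038, 0.003]
ft_force: [0.1, -0.1, -0.5]
grip_width: 0.704
```

```bash
cat >> h.py <<'E'
from scipy.spatial.transform import Rotation as R
def go(x,y,z,yaw=0.0025):
    s=st(); M=R.from_quat(s['ee_rot']).as_matrix(); y0=np.arctan2(M[1,0],M[0,0])
    print('shift cm',(M.T@(np.array([x,y,z])-s['position'])*100).round(2),'turn',round(-(yaw-y0),3),'yaw',round(y0,3),'toolz',M[:,2].round(3),'tooly',M[:,1].round(3),'j',np.round(s['joint_pos'],2))
E
python3 -c "
from h import *
go(.5,-.256,.15)"
```

```text
t 12.02 p [ 0.4088 -0.1848  0.167 ] q [ 0.9898 -0.1376  0.0376  0.0034] F [ 0.1 -0.1 -0.5] g 0.704
shift cm [10.55  4.37  2.49] turn -0.279 yaw -0.276 toolz [ 0.074 -0.017 -0.997] tooly [-0.273 -0.962 -0.004] j [ 0.76 -0.04 -0.41  2.03 -0.03  1.08  0.08]
```

Request:
servo_tool(
  deltas=[
    [[3,1,0],-0.1,6],
    [[3,1,0],-0.1,6],
    [[3,0.5,0],-0.06,6],
    [[1.5,0.5,0],0,6],
    [[0,0,0],0,6],
  ],
)

```text
clock: 12.43
position: [0.5123, -0.2306, 0.1761]
ee_rot: [0.999, 0.004, 0.039, 0.01]
ft_force: [-1.3, 0.6, -0.1]
grip_width: 0.705
```

```bash
python3 -c "
from h import *
go(.5,-.256,.15)"
```

```text
t 12.43 p [ 0.5123 -0.2306  0.1761] q [0.9992 0.0036 0.0392 0.0098] F [-1.3  0.6 -0.1] g 0.705
shift cm [-1.45  2.48  2.56] turn 0.005 yaw 0.008 toolz [ 0.078 -0.019 -0.997] tooly [ 0.006 -1.     0.02 ] j [ 0.72  0.2  -0.41  1.76  0.08  1.12  0.29]
```

Request:
servo_tool(
  deltas=[
    [[-0.6,1.5,0],0,4],
    [[-0.6,1.2,2],0,4],
    [[0,0,2],0,4],
    [[0,0,2],0,4],
    [[0,0,0],0,4],
  ],
)

```text
clock: 12.85
position: [0.5083, -0.2587, 0.1155]
ee_rot: [0.999, 0.005, 0.043, 0.01]
ft_force: [-1.4, 1.0, -1.5]
grip_width: 0.464
```

```bash
python3 -c "
from h import *
go(.5,-.256,.0635);rect()"
```

```text
t 12.85 p [ 0.5083 -0.2587  0.1155] q [0.999  0.0048 0.0427 0.0099] F [-1.4  1.  -1.5] g 0.464
shift cm [-1.27 -0.38  5.11] turn 0.008 yaw 0.01 toolz [ 0.085 -0.019 -0.996] tooly [ 0.009 -1.     0.02 ] j [ 0.74  0.28 -0.39  1.81  0.11  0.99  0.32]
cover 2385.5 ((0.5042805075645447, -0.1768818497657776), (0.1264607012271881, 0.10484550148248672), 0.25780123472213745) [[0.4408000111579895, -0.12470000237226486], [0.44130000472068787, -0.2295999974012375], [0.5677000284194946, -0.2290000021457672], [0.567300021648407, -0.1242000013589859]]
```

Request:
servo_tool(
  deltas=[
    [[-0.5,0,2],0.005,4],
    [[-0.5,0,1.5],0,4],
    [[0,0,1],0,4],
    [[0,0,0],0,4],
  ],
)

```text
clock: 13.23
position: [0.5061, -0.2597, 0.0765]
ee_rot: [0.999, 0.003, 0.047, 0.012]
ft_force: [-1.2, -0.2, 0.1]
grip_width: 0.468
```

```bash
python3 -c "
from h import *
go(.503,-.256,.0635)"
```

```text
t 13.23 p [ 0.5061 -0.2597  0.0765] q [0.9988 0.0029 0.0473 0.0116] F [-1.2 -0.2  0.1] g 0.468
shift cm [-0.43 -0.41  1.25] turn 0.004 yaw 0.007 toolz [ 0.094 -0.023 -0.995] tooly [ 0.005 -1.     0.024] j [ 0.74  0.31 -0.38  1.85  0.13  0.9   0.31]
```

Request:
servo_tool(
  deltas=[
    [[-0.3,0,0.9],0.004,4],
    [[0,0,0.3],0,4],
    [[0,-0.5,0],0,4],
    [[0,-1,-0.02],0,4],
    [[0,0,0],0,4],
  ],
)

```text
clock: 13.65
position: [0.5067, -0.244, 0.067]
ee_rot: [0.999, 0.001, 0.05, 0.012]
ft_force: [-0.3, 0.5, 0.2]
grip_width: 0.469
```

```bash
python3 -c "
from h import *
go(.503,-.2,.0635)"
```

```text
t 13.65 p [ 0.5067 -0.244   0.067 ] q [9.987e-01 7.000e-04 4.970e-02 1.240e-02] F [-0.3  0.5  0.2] g 0.469
shift cm [-0.39 -4.41  0.21] turn 0.0 yaw 0.003 toolz [ 0.099 -0.025 -0.995] tooly [ 0.    -1.     0.025] j [ 0.72  0.31 -0.39  1.88  0.14  0.87  0.27]
```

Request:
servo_tool(
  deltas=[
    [[-0.4,0,0.35],0,4],
    [[-0.1,-0.5,0.1],0,4],
    [[0,-1,0],0,4],
    [[0,-1,-0.02],0,4],
    [[0,-1,-0.02],0,4],
    [[0,0,0],0,4],
  ],
)

```text
clock: 14.15
position: [0.5024, -0.2065, 0.0628]
ee_rot: [0.999, 0.001, 0.051, 0.014]
ft_force: [0.1, 0.3, -0.3]
grip_width: 0.463
```

```bash
python3 -c "
from h import *
go(.503,-.17,.0635);rect()"
```

```text
t 14.15 p [ 0.5024 -0.2065  0.0628] q [9.986e-01 6.000e-04 5.100e-02 1.390e-02] F [ 0.1  0.3 -0.3] g 0.463
shift cm [ 0.07 -3.65 -0.17] turn 0.0 yaw 0.003 toolz [ 0.102 -0.028 -0.994] tooly [-0.    -1.     0.028] j [ 0.67  0.28 -0.41  1.94  0.14  0.85  0.2 ]
cover 1466.5 ((0.5044121742248535, -0.12687310576438904), (0.0722327008843422, 0.12674513459205627), 88.81556701660156) [[0.44029998779296875, -0.16169999539852142], [0.5669999718666077, -0.16429999470710754], [0.5684999823570251, -0.09210000187158585], [0.44179999828338623, -0.08950000256299973]]
```

Request:
servo_tool(
  deltas=[
    [[0,-1,-0.04],0,4],
    [[0,-1.5,-0.04],0,4],
    [[0,-1.5,-0.04],0,4],
    [[0,-1.5,-0.04],0,4],
    [[0,-1.5,-0.04],0,4],
    [[0,-1,-0.04],0,4],
    [[0,0,0],0,4],
  ],
)

```text
clock: 14.78
position: [0.5017, -0.1252, 0.063]
ee_rot: [0.999, -0.001, 0.051, 0.015]
ft_force: [-0.5, -0.1, -1.0]
grip_width: 0.469
```

```bash
sed -i 's/P\[:,:,1\]<.0)/P[:,:,1]<.3)/' h.py; python3 -c "
from h import *
go(.503,-.1,.0635);rect()"
```

```text
t 14.78 p [ 0.5017 -0.1252  0.063 ] q [ 0.9986 -0.0012  0.0509  0.0151] F [-0.5 -0.1 -1. ] g 0.469
shift cm [ 0.13 -2.52 -0.12] turn -0.003 yaw -0.001 toolz [ 0.102 -0.03  -0.994] tooly [-0.004 -1.     0.03 ] j [ 0.57  0.23 -0.46  2.    0.16  0.84  0.02]
cover 516.5 ((0.5039044618606567, -0.02261805348098278), (0.027722196653485298, 0.1264404058456421), 87.94035339355469) [[0.44020000100135803, -0.03420000150799751], [0.5666000247001648, -0.03869999945163727], [0.5676000118255615, -0.010999999940395355], [0.44119998812675476, -0.006500000134110451]]
```

Request:
servo_tool(
  deltas=[
    [[0,-1,-0.03],0,4],
    [[0,-1.5,-0.04],0,4],
    [[0,-1.5,-0.04],0,4],
    [[0,-1.5,-0.04],0,4],
    [[0,-1.5,-0.04],0,4],
    [[0,-1,-0.04],0,4],
    [[0,0,0],0,4],
  ],
)

```text
clock: 15.42
position: [0.5019, -0.049, 0.063]
ee_rot: [0.999, -0.007, 0.051, 0.017]
ft_force: [0.8, -0.5, -0.1]
grip_width: 0.464
```

```bash
python3 -c "
from h import *
go(.503,0,.0635)
im,d,P,c=cover('top')
cv2.imwrite('pics/t9.png',cv2.resize(im[95:270,125:335],None,fx=3.4,fy=3.4,interpolation=cv2.INTER_CUBIC))
im,d,P,c=cover('wrist'); cv2.imwrite('pics/w9.png',im)
"
```

```text
t 15.42 p [ 0.5019 -0.049   0.063 ] q [ 0.9985 -0.0068  0.0507  0.0175] F [ 0.8 -0.5 -0.1] g 0.464
shift cm [ 0.06 -4.9  -0.21] turn -0.014 yaw -0.012 toolz [ 0.101 -0.036 -0.994] tooly [-0.015 -0.999  0.034] j [ 0.45  0.21 -0.51  2.03  0.19  0.84 -0.17]
```

View pics/t9.png

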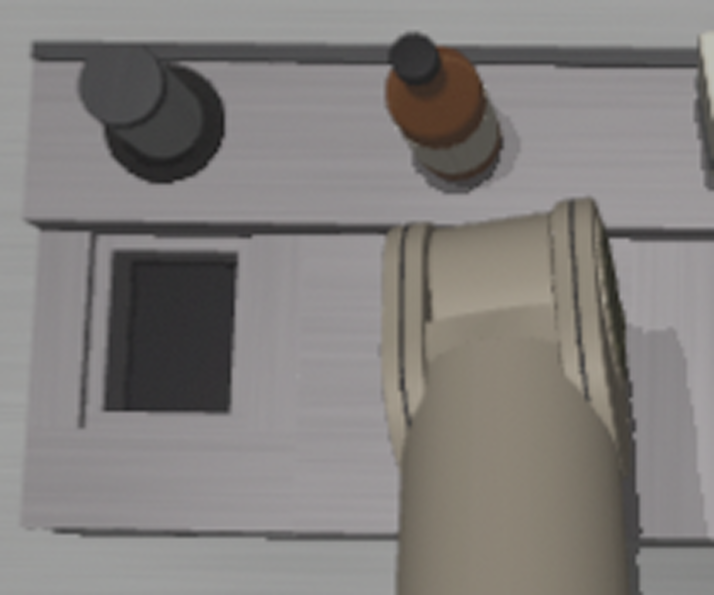

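View pics/w9.png

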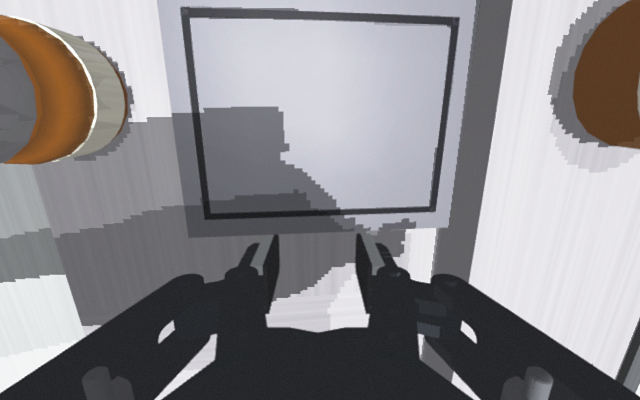

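The wrist view shows the cover ahead of the fingers, groove corners (185,11), (455,20), (433,209), (207,216), right edge along the fence, jar well clear at left.

```bash
cat >> h.py <<'E'
def groove(uv,zz=.07):
    c=eyes.calibration('wrist'); w=onplane(c,uv,zz)[:,:2]; print('w',w.round(4).tolist(),'c',w.mean(0).round(4),'rect',cv2.minAreaRect(w.astype(np.float32)))
    e=lambda a,b:w[b]-w[a]
    for a,b in((0,1),(3,2)): v=e(a,b); print('x-side ang',round(np.arctan2(v[1],v[0]),4),np.hypot(*v).round(4))
    for a,b in((3,0),(2,1)): v=e(a,b); print('y-side ang',round(np.arctan2(-v[0],v[1]),4),np.hypot(*v).round(4))
E
python3 -c "
from h import *
groove([(185,11),(455,20),(433,209),(207,216)])
c=eyes.calibration('wrist');w=onplane(c,[(475,20),(448,225)],.07);print('right edge',w.round(4));print('fence base',onplane(c,[(475,60),(450,215)],.06).round(4))
"
```

```text
w [[0.451, 0.0574], [0.5611, 0.0557], [0.5604, -0.0293], [0.4493, -0.0273]] c [0.5055 0.0141] rect ((0.5056023001670837, 0.014188699424266815), (0.0849897488951683, 0.11112955212593079), 88.99931335449219)
x-side ang -0.015 0.1102
x-side ang -0.0175 0.1111
y-side ang -0.0197 0.0847
y-side ang -0.0085 0.085
right edge [[ 0.5702  0.0559  0.07  ]
 [ 0.5697 -0.0386  0.07  ]]
fence base [[ 0.5788  0.0416  0.06  ]
 [ 0.5762 -0.0371  0.06  ]]
```

Request:
servo_tool(
  deltas=[
    [[0,-1,-0.03],-0.008,4],
    [[0,-1.5,-0.05],-0.008,4],
    [[0,-1.5,-0.05],-0.004,4],
    [[0,-1.5,-0.05],-0.004,4],
    [[0,-1.5,-0.05],-0.003,4],
    [[0,-1,-0.04],-0.002,4],
    [[0,0,0],0,4],
  ],
)

```text
clock: 16.1
position: [0.5028, 0.0263, 0.063]
ee_rot: [0.998, 0.003, 0.051, 0.02]
ft_force: [-0.3, 0.2, 0.1]
grip_width: 0.469
```

```bash
python3 -c "
from h import *
go(.503,.164,.0635)"
```

```text
t 16.1 p [0.5028 0.0263 0.063 ] q [0.9985 0.0025 0.0507 0.0205] F [-0.3  0.2  0.1] g 0.469
shift cm [  0.12 -13.75  -0.61] turn 0.005 yaw 0.007 toolz [ 0.101 -0.041 -0.994] tooly [ 0.003 -0.999  0.041] j [ 0.33  0.22 -0.56  2.02  0.23  0.86 -0.35]
```

Request:
servo_tool(
  deltas=[
    [[0,-1,-0.04],0,4],
    [[0,-1.5,-0.06],0,4],
    [[0,-1.5,-0.06],0,4],
    [[0,-1.5,-0.06],0,4],
    [[0,-1.5,-0.06],0,4],
    [[0,-1,-0.04],0,4],
    [[0,0,0],0,4],
  ],
)

```text
clock: 16.68
position: [0.5028, 0.0977, 0.0627]
ee_rot: [0.998, -0.003, 0.049, 0.026]
ft_force: [0.8, 0.1, 0.0]
grip_width: 0.466
```

```bash
python3 -c "
from h import *
go(.503,.164,.0635)
im,d,P,c=cover('wrist'); cv2.imwrite('pics/w11.png',im)
for uv in ((250,60),(330,60),(400,60),(250,180),(400,180),(320,120)): print(uv,P[uv[1],uv[0]].round(4))"
```

```text
t 16.68 p [0.5028 0.0977 0.0627] q [ 0.9985 -0.0028  0.049   0.0257] F [0.8 0.1 0. ] g 0.466
shift cm [ 0.   -6.61 -0.42] turn -0.006 yaw -0.003 toolz [ 0.098 -0.052 -0.994] tooly [-0.008 -0.999  0.051] j [ 0.2   0.25 -0.59  1.99  0.29  0.89 -0.55]
(250, 60) [0.475  0.1877 0.0713]
(330, 60) [0.5076 0.1881 0.0695]
(400, 60) [0.5369 0.1882 0.0717]
(250, 180) [0.4715 0.138  0.0712]
(400, 180) [0.5419 0.1358 0.0704]
(320, 120) [0.5032 0.164  0.0714]
```

Request:
servo_tool(
  deltas=[
    [[0,-1,-0.1],-0.004,4],
    [[0,-1.2,-0.1],-0.002,4],
    [[0,-1.2,-0.07],0,4],
    [[0,-1.2,-0.07],0,4],
    [[0,0,0],0,4],
  ],
)

```text
clock: 17.15
position: [0.5027, 0.1376, 0.0625]
ee_rot: [0.998, -0.004, 0.047, 0.029]
ft_force: [-0.3, 0.5, -0.2]
grip_width: 0.469
```

```bash
python3 -c "
from h import *
go(.503,.166,.064)
im,d,P,c=cover('wrist'); cv2.imwrite('pics/w11.png',im)
for uv in ((250,60),(330,60),(400,60),(250,180),(400,180),(320,120)): print(uv,P[uv[1],uv[0]].round(4))"
```

```text
t 17.15 p [0.5027 0.1376 0.0625] q [ 0.9985 -0.0038  0.0471  0.0286] F [-0.3  0.5 -0.2] g 0.469
shift cm [ 0.03 -2.82 -0.31] turn -0.007 yaw -0.005 toolz [ 0.094 -0.057 -0.994] tooly [-0.01  -0.998  0.057] j [ 0.13  0.28 -0.6   1.96  0.32  0.91 -0.65]
(250, 60) [0.4744 0.2284 0.0641]
(330, 60) [0.5084 0.2286 0.0639]
(400, 60) [0.5398 0.229  0.0632]
(250, 180) [0.4713 0.1777 0.0698]
(400, 180) [0.5416 0.1758 0.0707]
(320, 120) [0.5038 0.2036 0.0661]
```

Request:
servo_tool(
  deltas=[
    [[0,-0.8,-0.12],-0.005,4],
    [[0,-0.8,-0.12],-0.002,4],
    [[0,-0.6,-0.06],0,4],
    [[0,0,0],0,4],
  ],
)

```text
clock: 17.53
position: [0.5027, 0.1578, 0.0636]
ee_rot: [0.998, -0.002, 0.046, 0.029]
ft_force: [0.4, -0.4, -0.1]
grip_width: 0.465
```

```bash
python3 -c "
from h import *
go(.503,.166,.064)
im,d,P,c=cover('wrist'); cv2.imwrite('pics/w11.png',im)
for uv in ((250,60),(330,60),(400,60),(250,180),(400,180),(320,120)): print(uv,P[uv[1],uv[0]].round(4))"
```

```text
t 17.53 p [0.5027 0.1578 0.0636] q [ 0.9985 -0.0019  0.0463  0.0294] F [ 0.4 -0.4 -0.1] g 0.465
shift cm [ 0.03 -0.82 -0.08] turn -0.004 yaw -0.001 toolz [ 0.092 -0.059 -0.994] tooly [-0.007 -0.998  0.058] j [ 0.09  0.3  -0.61  1.94  0.33  0.93 -0.69]
(250, 60) [0.4737 0.2488 0.0618]
(330, 60) [0.5082 0.2489 0.0638]
(400, 60) [0.5399 0.2494 0.0629]
(250, 180) [0.4709 0.1973 0.0691]
(400, 180) [0.543  0.1951 0.068 ]
(320, 120) [0.5037 0.2237 0.0663]
```

Request:
servo_tool(
  deltas=[
    [[0,-0.4,-0.03],-0.003,4],
    [[0,-0.3,-0.02],0,4],
    [[0,-0.2,-0.01],0,4],
    [[0,0,0],0,4],
  ],
)

```text
clock: 17.92
position: [0.5029, 0.1668, 0.0636]
ee_rot: [0.998, -0.001, 0.046, 0.029]
ft_force: [-0.1, 0.3, -0.9]
grip_width: 0.471
```

```bash
python3 -c "
from h import *
go(.503,.166,.064)
im,d,P,c=cover('wrist'); cv2.imwrite('pics/w11.png',im)
for uv in ((250,60),(330,60),(400,60),(250,180),(400,180),(320,120)): print(uv,P[uv[1],uv[0]].round(4))"
```

```text
t 17.92 p [0.5029 0.1668 0.0636] q [ 9.985e-01 -5.000e-04  4.630e-02  2.950e-02] F [-0.1  0.3 -0.9] g 0.471
shift cm [ 0.01  0.09 -0.03] turn -0.001 yaw 0.002 toolz [ 0.092 -0.059 -0.994] tooly [-0.004 -0.998  0.059] j [ 0.08  0.31 -0.61  1.93  0.34  0.93 -0.71]
(250, 60) [0.4735 0.2579 0.0606]
(330, 60) [0.5086 0.2584 0.0602]
(400, 60) [0.5407 0.2588 0.0606]
(250, 180) [0.4698 0.204  0.0607]
(400, 180) [0.5456 0.2025 0.0616]
(320, 120) [0.5042 0.2324 0.0609]
```

It has dropped: the top is at 0.061 everywhere. Lift away and check.

Request:
servo_tool(
  deltas=[
    [[0,0,-1],0,4],
    [[0,0,-3],0,4],
    [[0,1,-4],0,4],
    [[0,3,-4],0,4],
    [[0,4,-3],0,4],
    [[0,4,-2],0,4],
    [[0,4,0],0,4],
    [[0,4,0],0,4],
    [[0,4,0],0,4],
    [[0,4,0],0,4],
    [[0,2,0],0,4],
    [[0,0,0],0,4],
  ],
)

```text
clock: 18.97
position: [0.4869, -0.1183, 0.2565]
ee_rot: [0.998, 0.006, 0.053, 0.029]
ft_force: [-0.6, 0.3, -0.4]
grip_width: 0.463
```

```bash
python3 - <<'E'
from h import *
st(); im,d,P,c=cover('top'); cv2.imwrite('pics/t12.png',cv2.resize(im[95:270,125:335],None,fx=3.4,fy=3.4,interpolation=cv2.INTER_CUBIC))
x,y,Z=P[:,:,0],P[:,:,1],P[:,:,2]
m=(abs(x-.504)<.055)&(abs(y-.228)<.043); A=np.c_[x[m],y[m],np.ones(m.sum())]; print('cover plane',np.linalg.lstsq(A,Z[m],rcond=None)[0],np.median(Z[m]))
m=(abs(x-.504)<.055)&(abs(y-.1)<.043); A=np.c_[x[m],y[m],np.ones(m.sum())]; print('deck plane',np.linalg.lstsq(A,Z[m],rcond=None)[0],np.median(Z[m]))
m=(Z>.17)&(Z<.2)&(abs(x-.637)<.05)&(abs(y-.227)<.05); w=P[m]; print('shaker',(w.min(0)+w.max(0))/2,np.median(w[:,2]))
m=(Z>.11)&(Z<.14)&(abs(x-.398)<.05)&(abs(y-.025)<.05); w=P[m]; print('jar',(w.min(0)+w.max(0))/2)
# groove lines on cover
g=im.max(2); k=((g<100)&(abs(x-.504)<.06)&(abs(y-.228)<.048)).astype(np.uint8)
p=np.argwhere(k)[:,::-1]; w=onplane(c,p,.06)[:,:2].astype(np.float32); print('groove',len(p),cv2.minAreaRect(w))
E
```

```text
t 18.97 p [ 0.4869 -0.1183  0.2565] q [0.9982 0.0057 0.0525 0.0288] F [-0.6  0.3 -0.4] g 0.463
cover plane [ 0.00062508 -0.00306575  0.05996228] 0.05959406020495772
deck plane [0.00038468 0.00089404 0.05934769] 0.059624739985101094
shaker [0.63759066 0.22717985 0.17981181] 0.18326959188075786
jar [0.39841087 0.03853505 0.12500673]
groove 362 ((0.5050925612449646, 0.2273334413766861), (0.08846939355134964, 0.11421447992324829), 89.17131042480469)
```

View pics/t12.png

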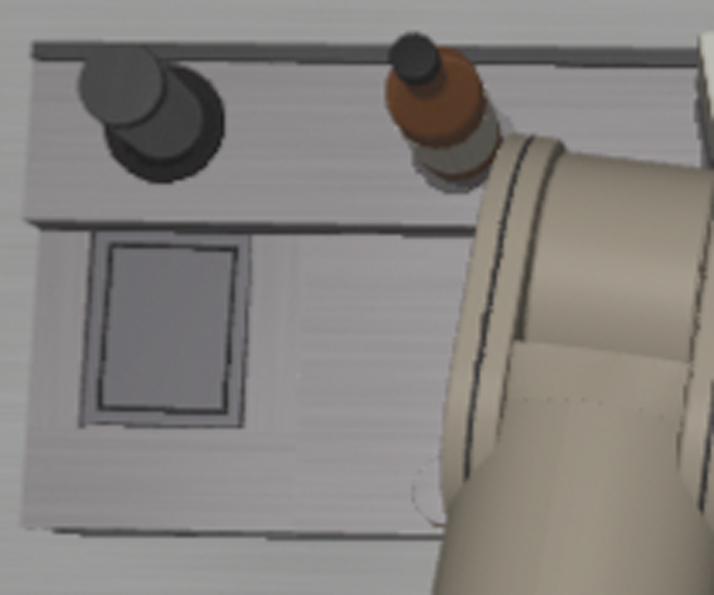

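The cover lies flush in the recess, and the shaker is centred on the coaster. The arm is clear of everything and the visible edge of the jar is where it was. Handing in.

```bash
python3 -c "
from h import *
order.hand_in()"
```

```text
the job is handed in; nothing more can be done
```

The job is done and handed in at about 19 s of robot time; no verdict was reported. I stood the shaker on the coaster and squared the cover against the fence with two fingers. I then slid the cover along the fence until it dropped into the recess.

Last checks, from the top camera just before handing in:

| Item | Measured | Limit |
|---|---|---|
| Cover top against deck | level within 0.1 mm | centre 3.5–7 mm below deck (5 mm when flush) |
| Cover tilt | about 0.003 rad | 0.03 rad |
| Cover centre | (0.505, 0.227), about 1–2 mm from the recess centre | 7 mm |
| Cover square | about 0.015 rad | 0.06 rad |
| Shaker | upright, about 2.5 mm from the coaster centre | 16 mm |

- **Shaker:** its top read 183–184.5 mm above the worktop against 184 mm expected. I judged it upright from this and the picture, and did not measure the angle.
- **Bystanders:** the bottle looked unmoved in the last picture. The carton was mostly out of that crop; I last saw it whole and in place before the slide.
- **Jar:** this check disagreed. Its measured centre came out 13 mm off in y, but the arm hid half of it. The visible edge was where it had been, and the fingers passed well clear.
- **Gripper:** it had drifted to about 0.1 rad of tilt by the slide, so I pushed with the fingers set narrower to allow for it. It was let go and clear of everything at the end.

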